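Push the board rack past the spring gate into the tester

TASK

Feed the rack of circuit boards into the tester: put one fingertip on the gate's press bar and hold the gate open with it while another finger pushes the rack along the chute, under the gate and fully home against the tester, without the gate ever touching the rack. Then let go, so that the gate springs shut behind the rack. Only push: do not lift the rack, and leave everything else on the bench where it is.

Things in the scene. Friction and masses are not known exactly. Their poses are not given: they have to be found in the camera images.
- chute: Straight open-topped aluminium chute fixed to the bench. Origin at bench height (z = 0) on its centre line, below the gate's stop tab; +x along the chute towards the tester (the way the rack must go), +y left of that way. Floor top 6 mm above the bench; channel 64 mm wide (y = -32 to +32), open at its near end (x = -200).
- wall_top (a point): Point on the top of the chute's left (+y) wall at chute x = 0, y = +34.5, 46 mm above the bench. Both walls are 5 mm thick and run the whole chute; the right one is 30 mm high. Two bearings on the left wall (x = -190 and +40) reach 56 mm. Two low clamp feet stick out 25 mm at the foot of the right wall.
- gate (a joint): Hinge angle of the gate, rad: 0 = shut (held by a spring), 1.3 = wide open. The axis runs along chute x on top of the left wall, at chute y = +34.5 mm, 50 mm above the bench. Pressing the bar down anywhere along its length (bar_mid) lifts the tab (tab_tip); it pushes back with 1 to 4 N and springs shut when released. Pushing the rack at the tab does not open it.
- tab_tip (a point): Inner tip of the gate's dark steel stop tab, 10 mm along chute x (centred on x = 0), 28 mm long from the hinge, 4 mm thick. Shut, it slopes 50 degrees down into the channel, tip about 28 mm above the bench at chute y = +16, in the rack's way. It rises with the gate, is level at 0.87 rad and clears the rack's top from about 0.7 rad on.
- bar_mid (a point): Middle of the upper face of the gate's press bar: dark steel plate 200 mm long (chute x -182 to +18), 3 mm thick, along the outside of the left wall, 5 to 55 mm outside the hinge axis. Shut, it slopes 15 degrees up outwards (outer edge 64 mm high); at gate q its slope is 0.26 - q rad: a tip 25 mm outside the axis and 22 mm above the bench holds it at about 1.1.
- rack: Black box rack full of upright green circuit boards, 90 long (x), 60 wide (y), 34 mm high, 0.18 to 0.35 kg. Origin at the centre of its underside. Stands loose on the chute floor (top 40 mm above the bench), its front 20 to 50 mm short of the gate at the start. Home, its front is against the tester: origin at chute x = +61, rear at +16, just past the tab.
- dock (a point): Foot of the tester's front face on the chute's centre line, at the floor's top (chute x = +106 mm). The tester is a fixed grey box 85 mm long, 100 mm wide, 60 mm high that closes the chute's end.
- reel: Bystander: grey wire reel, 60 mm across, 40 mm high, to the right of the chute; origin at the centre of its underside.
- driver: Bystander: screwdriver, 170 mm long, lying to the right of the chute.
- flask: Bystander: white bottle, 48 mm across, 110 mm high, at the left of the chute, beyond the gate.
- meter: Bystander: hand-held meter, 150 x 75 x 34 mm, lying to the left of the chute.
- mouse: Bystander: black computer mouse, 105 x 60 x 34 mm, on the robot's right.
- mug: Bystander: white mug, 80 mm across, 95 mm high, far to the left.
- bin: Bystander: grey parts bin, 140 x 100 x 60 mm, far to the right.

How it is judged:
By the outcome, as a careful person would: the job done as asked, in the order asked, and still so for the second after the job is handed in, with the robot touching nothing.
It also fails if it takes over 40 s, if anything falls off the work surface, if the arm or the gripper's body presses on something with over 40 N, if the wrist force passes 120 N, or if a joint passes its speed limit or range.

ROBOT

A 6-joint arm with a two-finger parallel gripper is mounted at the origin on the work surface. World frame = base frame: x ahead of the robot, y to its left, z up, the work surface at z = 0. Lengths are in m, angles in rad, forces in N, time in s.
With the tool pointing down it reaches from about 0.3 to 0.95 m from the base axis. Payload 3.1 kg.
Tool frame: the origin (TCP) lies between the finger pads; the fingertips stand 19 mm ahead of it and the grasp point (between the pads) is the TCP (finger_overhang is the distance from the TCP to the fingertips, in m); x points along the fingers, z is the direction in which the jaws open and shut, and the axes are right-handed (so a half turn about x gives the same grasp; the last joint's range is limited). The gripper opens to 85 mm and grips with 20 to 120 N. Pads are 22 mm wide; open, the fingers measure 114 mm over their backs; the gripper's body (76 mm by 85 mm) begins 54 mm behind the grasp point. The pads swing forward as they close: fully open they stand 13 mm farther back than shut.
Start: joints at [-1.231, 0.308, 1.634, -0, 1.2, -0.07], TCP at [0.249, -0.573, 0.25] pointing down, gripper open.
Joint ranges: [-3.06, 3.06], [-0.79, 1.96], [0.05, 2.63], [-1.19, 4.34], [0.05, 2.64], [-2.94, 2.94]. Speed limits (rad/s): [2.79, 2.79, 3.14, 3.14, 3.14, 3.14].

INTERFACE

Orientations are given as a unit quaternion [x, y, z, w].
In Python, from plant import * gives the robot as it stands. The module is installed in compiled form; this text tells all that it offers.
- The arm moves only by the tool servo_tool, never from a script. Its argument "series" is a list that holds one entry, the list of rows, each a list of 6 numbers: the shift along the tool's x, y, z in cm, then the turn, a rotation vector about the tool's x, y, z in rad. A call has 1 to 12 rows; each row is the pose to reach, as a shift and turn from the pose measured when the call began, along the tool's axes at that moment; what a row does not reach only later rows make up. A row lasts 1/8 s, in which the tool goes at most 62.5 mm and 10.7 degrees, less where a joint would pass 70% of its speed; a pose out of reach is approached as far as the arm can. A call with a gripper value outside its range is refused whole. "gripper" is the finger opening in cm, from 0 to 8.54, set as the call begins (left out, the last holds). The fingers move at their own pace and stop on an object; "newtons" is the grip in N (left out, the last holds). Time passes only in rows, so rows that repeat a pose let the fingers close. It gives the time, the measured TCP pose, the force and the opening at its end, in the units of the state.
- state(): the state, without advancing time (a new reading comes with each control period).
- read_camera(name): name is "side" or "top" or "wrist"; returns (picture, depth): 480x640x3 uint8, red, green, blue; 480x640 float32, m along the optical axis (not along the pixel's ray), 0 where there is no reading.
- camera_info(name): a dict with "fx", "fy", "cx", "cy" (pixels), "k1" (the pictures are not rectified: a ray, as slopes to the right and down, at radius r is drawn at 1 + k1 r^2 times it, then the intrinsics apply), "rvec" (rotation vector, rad) and "tvec" (3), from world to camera coordinates, as OpenCV has them. Camera axes: x right, y down, z forward; pixel columns grow to the right and rows downward; lengths in m; the calibration is good to about 2 mm. A picture is of the moment at which its call begins: read the wrist's pose just before it. camera_info takes no time and is no camera call; for the wrist camera it gives the pose at the moment of the call.
- sign_off(): hands the job in, once; it reports no verdict.
Trained networks look in the newest picture that a camera, given by its name, has taken for a name from the list of things; names that differ only in an ending like _2 or _b are one class to them, and where a whole thing is asked for, a point or a joint stands for the part that bears it (a point fixed in the world has none). Each returns a list of dicts, best first, with "p" (0 to 1); they miss things now and then, are a little off and sometimes report something else, mostly with a low value. They report only what shows in the picture. A call takes as long as a camera call.
- recognise(camera, name): "extent" ([centre column, centre row, width, height] in pixels, round what is visible of it).
The state is a dict: "t": time; "qpos": joint angles; "joint_vel": joint speeds; "joint_torque": joint torques, N m; "ee_pos": TCP position; "tcp_rot": TCP orientation; "force": force on the tool from outside, world axes, zero at the start; "wrist_torque": the same for the moment, N m; "width": finger opening in m.
Only numpy, scipy, OpenCV 4.12 (cv2) and the standard library are available. Lean on these libraries where they do the work, as an engineer would, in place of code of your own. Each camera call takes 0.05 s, during which the arm holds its last target. There are 200 camera calls.

## Working session

There is one attempt and no reset: what is moved stays moved. The work goes in short steps, Python scripts to look and compute and a tool call to move; the robot and the scene stay as the last step left them, time stands still between calls to the robot, and variables do not carry over. Pictures are saved under pics/ and viewed, about 8 in all and at most 12, crops included, and the job is handed in when it is done.

Besides the shell and the picture viewer there is one more tool, called after "Call:" as a command line: name --argument value ..., lists and objects as JSON in quotes. servo_tool: Moves the arm, as the interface text tells. Its arguments: {"type":"object","properties":{"series":{"type":"array"},"gripper":{"type":"number"},"newtons":{"type":"number"}},"required":["series"]}

```bash
mkdir -p pics; cat > h.py <<'E'
from plant import *
import numpy as np, cv2
from scipy.spatial.transform import Rotation as R
def cam(n):
    c=camera_info(n); return c,cv2.Rodrigues(np.array(c["rvec"],float))[0],np.array(c["tvec"],float)
def cloud(c,Rm,t,d):
    v,u=np.mgrid[0:480,0:640]
    xd=(u-c["cx"])/c["fx"]; yd=(v-c["cy"])/c["fy"]
    x,y=xd.copy(),yd.copy()
    for _ in range(8):
        s=1+c["k1"]*(x*x+y*y); x,y=xd/s,yd/s
    P=np.stack([x*d,y*d,d],-1)
    W=(P-t)@Rm
    W[d<=0]=np.nan
    return W
def proj(c,Rm,t,p):
    q=(Rm@np.asarray(p,float).T).T+t; s=q[...,:2]/q[...,2:]; r=(s**2).sum(-1,keepdims=True)
    s=s*(1+c["k1"]*r); return s*[c["fx"],c["fy"]]+[c["cx"],c["cy"]]
E
python3 - <<'E'
from h import *
s=state(); print({k:np.round(v,4).tolist() for k,v in s.items()})
for n in ["top","side"]:
    p,d=read_camera(n); cv2.imwrite(f"pics/{n}0.png",p[:,:,::-1]); c,Rm,t=cam(n)
    np.savez(f"{n}0.npz",p=p,d=d); print(n,c, -Rm.T@t)
    W=cloud(c,Rm,t,d)
    for k in ["chute","gate","bar_mid","tab_tip","rack","dock","flask","meter","reel","driver"]:
        for r in recognise(n,k)[:2]:
            u,v=map(int,r["extent"][:2]); print(k,round(r["p"],2),np.round(r["extent"]).tolist(),np.round(W[min(max(v,0),479),min(max(u,0),639)],3))
E
```

```text
{'t': 0.0, 'qpos': [-1.2307, 0.309, 1.6352, 0.0, 1.1997, -0.0697], 'joint_vel': [0.0009, -0.0006, 0.0004, -0.0003, 0.0003, -0.0001], 'joint_torque': [0.0011, -41.5251, -27.6665, -0.0001, 0.0102, -0.0], 'ee_pos': [0.2487, -0.5725, 0.249], 'tcp_rot': [0.3883, 0.5919, -0.3873, 0.5906], 'force': [0.2819, 0.1462, 0.3579], 'wrist_torque': [0.0485, 0.0438, 0.0449], 'width': 0.0855}
top {'fx': 564.4018992315654, 'fy': 564.4018992315654, 'cx': 325.7399436334348, 'cy': 236.65400346218067, 'k1': -0.11812424231170925, 'rvec': array([ 2.14365927, -2.15894861,  0.17503049]), 'tvec': array([-0.02411914,  0.59934038,  1.1563769 ])} [ 0.42235409 -0.01027239  1.23227824]
chute 0.88 [267.0, 256.0, 74.0, 186.0] [0.566 0.1   0.002]
gate 0.86 [249.0, 288.0, 38.0, 104.0] [0.492 0.132 0.057]
gate 0.45 [203.0, 191.0, 31.0, 24.0] [0.694 0.229 0.08 ]
tab_tip 0.98 [248.0, 287.0, 37.0, 105.0] [0.492 0.134 0.057]
tab_tip 0.69 [267.0, 254.0, 76.0, 185.0] [0.568 0.1   0.004]
rack 0.77 [277.0, 289.0, 31.0, 39.0] [0.493 0.077 0.009]
rack 0.72 [202.0, 189.0, 25.0, 25.0] [0.695 0.23  0.085]
dock 0.85 [268.0, 253.0, 73.
[... 551 characters left out ...]
5735, 1.03613915])} [0.02018276 0.89935167 0.75156522]
chute 0.97 [318.0, 272.0, 141.0, 82.0] [0.567 0.057 0.008]
gate 0.72 [328.0, 283.0, 78.0, 41.0] [0.485 0.135 0.059]
bar_mid 0.61 [326.0, 281.0, 76.0, 33.0] [0.494 0.134 0.057]
tab_tip 0.6 [328.0, 281.0, 77.0, 38.0] [0.491 0.129 0.056]
rack 0.69 [340.0, 274.0, 35.0, 15.0] [0.499 0.059 0.03 ]
dock 0.6 [314.0, 271.0, 140.0, 82.0] [0.542 0.114 0.056]
flask 0.67 [229.0, 273.0, 23.0, 45.0] [0.697 0.248 0.07 ]
meter 0.68 [302.0, 325.0, 72.0, 54.0] [0.465 0.274 0.039]
reel 0.95 [370.0, 255.0, 18.0, 25.0] [ 0.472 -0.062  0.029]
driver 0.67 [341.0, 248.0, 47.0, 14.0] [ 0.564 -0.062  0.022]
driver 0.23 [338.0, 278.0, 35.0, 14.0] [0.488 0.082 0.039]
```

```bash
python3 - <<'E'
import cv2,numpy as np
a=cv2.imread("pics/top0.png")[140:370,160:390]
cv2.imwrite("pics/topc.png",cv2.resize(a,None,fx=2.6,fy=2.6,interpolation=cv2.INTER_CUBIC))
E
```

```text
(no output)
```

View pics/topc.png

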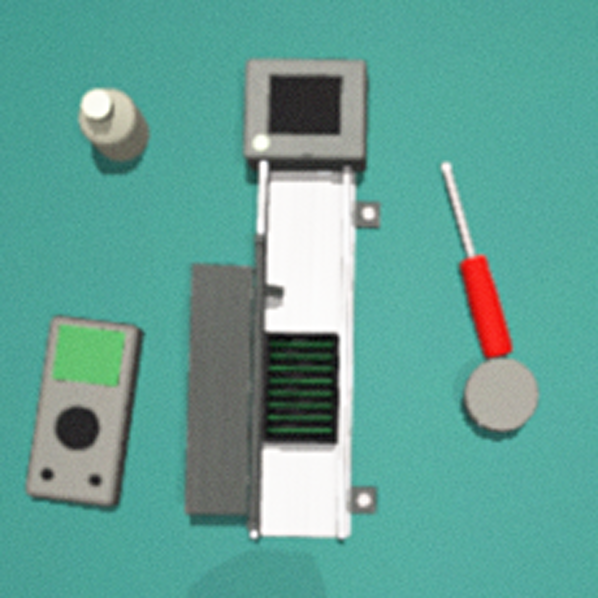

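```bash
cat > fit.py <<'E'
from h import *
for n in ["top","side"]:
    z=np.load(n+"0.npz"); c,Rm,t=cam(n); W=cloud(c,Rm,t,z["d"].astype(float)); p=z["p"].astype(int)
    X,Y,Z=W[...,0],W[...,1],W[...,2]
    roi=(X>.3)&(X<.85)&(Y>-.0)&(Y<.2)
    def rect(m,name):
        m=cv2.morphologyEx(m.astype(np.uint8),cv2.MORPH_OPEN,np.ones((2,2)))
        k,l,st,_=cv2.connectedComponentsWithStats(m); i=1+np.argmax(st[1:,4]); q=W[l==i]
        r=cv2.minAreaRect(q[:,:2].astype(np.float32)*1000)
        print(n,name,len(q),np.round(r[0],1),np.round(r[1],1),round(r[2],1),"z",np.round(np.nanmedian(q[:,2])*1000,1)); return q
    rect(roi&(abs(Z-.06)<.006)&(X>.62),"tester")
    rect(roi&(Z>.047)&(X<.6)&(p.max(-1)<130),"bar")
    rect(roi&(abs(Z-.04)<.006)&(X<.6)&(p.max(-1)<110)&(Y<.115),"rack")
    q=rect(roi&(p.min(-1)>170)&(Z<.012)&(Z>-.01),"floor")
E
python3 fit.py
```

```text
top tester 1777 [727.9  73.2] [93.1 95.4] 81.4 z 59.8
top bar 2657 [488.3 139.9] [ 61.2 227.9] 88.4 z 56.9
top rack 93 [473.2  88.8] [41.4 59.3] 84.7 z 37.2
top floor 1612 [595.4  67.1] [ 54.2 136.9] 72.7 z 5.6
side tester 691 [714.3  44.4] [166.8  82. ] 87.0 z 61.1
side bar 981 [495.  138.7] [238.8 105.4] 13.1 z 59.2
side rack 289 [487.8  87.5] [92.5 74.2] 11.0 z 36.5
side floor 103 [376.7  80. ] [22.9 72.8] 24.9 z 6.3
```

```bash
cat > fit2.py <<'E'
from h import *
from scipy.optimize import least_squares
c,Rm,t=cam("top")
def chute(P,q):
    P=np.asarray(P,float)/1000; co,si=np.cos(q[2]),np.sin(q[2])
    return np.stack([q[0]+co*P[...,0]-si*P[...,1],q[1]+si*P[...,0]+co*P[...,1],P[...,2]],-1)
M=np.array([[-182,87.6,64],[18,87.6,64],[-200,34.5,46],[-200,-34.5,30],[106,50,60],[106,-50,60],[191,50,60],[191,-50,60]])
U=np.array([[187,514],[193,265],[254,535],[343,538],[247,158],[365,158],[247,61],[366,62]])/2.6+[160,140]
if __name__=="__main__":
    r=least_squares(lambda q:(proj(c,Rm,t,chute(M,q))-U).ravel(),[.56,.09,0],loss="soft_l1")
    q=r.x; print(q,np.round(r.fun.reshape(-1,2),1).tolist()); np.save("q.npy",q)
    K=np.array([[268,335],[337,335],[334,441],[265,438]])/2.6+[160,140]
    rk=least_squares(lambda x:(proj(c,Rm,t,chute(np.array([[45,30,40],[45,-30,40],[-45,-30,40],[-45,30,40]])+[x[0],x[1],0],q))-K).ravel(),[-80,0])
    print("rack",rk.x,np.round(rk.fun,1))
    im=cv2.imread("pics/top0.png"); f=4; im=cv2.resize(im[160:340,200:360],None,fx=f*.83,fy=f*.83,interpolation=cv2.INTER_CUBIC); f*=.83
    rx=rk.x[0]
    L=[([-200,34.5,46],[106,34.5,46]),([-200,-34.5,30],[106,-34.5,30]),([106,50,60],[106,-50,60]),([-182,87.6,64],[18,87.6,64]),([18,40,52],[18,87.6,64]),([-182,40,52],[-182,87.6,64]),
       ([rx-45,30,40],[rx-45,-30,40]),([rx+45,30,40],[rx+45,-30,40]),([0,34.5,50],[0,16,28])]
    for a in L:
        g=(proj(c,Rm,t,chute(np.array(a),q))-[200,160]+.5)*f
        cv2.line(im,*[tuple(int(v) for v in k) for k in g],(0,0,255),1)
    cv2.imwrite("pics/ov.png",im)
E
python3 fit2.py
```

```text
[ 0.5677765   0.07592148 -0.01624869] [[-0.3, 0.5], [0.1, -0.4], [0.5, 1.2], [-0.1, 0.1], [-1.4, 0.1], [0.4, 0.5], [-0.2, -1.3], [0.6, -1.3]]
rack [-78.56570085   0.65996669] [-1.  -1.4  0.7 -1.1  1.2  0.8 -0.8  1.7]
```

View pics/ov.png

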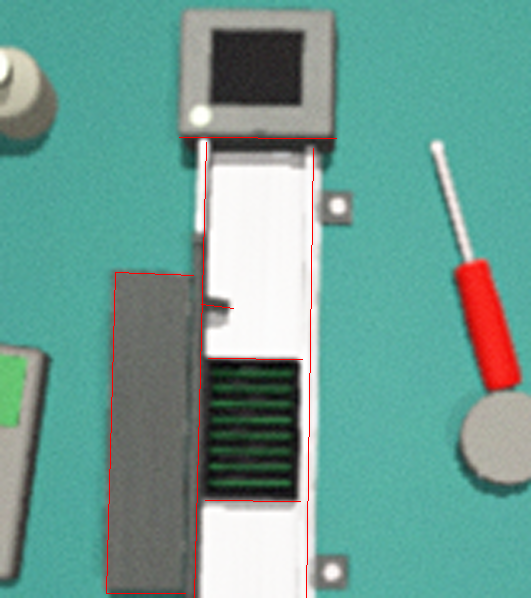

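```bash
cat > mv.py <<'E'
from h import *
import sys
q=np.load("q.npy")
# args: x y z triples (mm, chute frame, TCP); optional sign
def rows(T,sg=None):
    s=state(); R0=R.from_quat(s["tcp_rot"]); p0=np.array(s["ee_pos"])
    co,si=np.cos(q[2]),np.sin(q[2]); yv=np.array([-si,co,0]); xv=np.array([0,0,-1.])
    best=None
    for g in (1,-1):
        A=np.stack([xv,np.cross(g*yv,xv),g*yv],1); rv=(R0.inv()*R.from_matrix(A)).as_rotvec()
        if best is None or np.linalg.norm(rv)<np.linalg.norm(best[1]): best=(g,rv)
    loc=np.array([[co,si],[-si,co]])@(p0[:2]-q[:2])*1000
    print("t",round(s["t"],2),"now chute",np.round(loc,1),"z",round(p0[2]*1000,1),"F",np.round(s["force"],1),"w",round(s["width"]*1000,1),"q",np.round(s["qpos"],2),"g",best[0])
    for P in T:
        P=np.array(P)/1000; w=np.array([q[0]+co*P[0]-si*P[1],q[1]+si*P[0]+co*P[1],P[2]])
        print(np.round(P*1000),"->",np.round(R0.inv().apply(w-p0)*100,2).tolist(),np.round(best[1],3).tolist())
if __name__=="__main__":
    a=list(map(float,sys.argv[1:])); rows([a[i:i+3] for i in range(0,len(a),3)])
E
python3 mv.py -147 23 250 -147 23 150
```

```text
t 1.1 now chute [-308.2 -654.3] z 250.3 F [-0.2 -0.2  0.7] w 85.4 q [-1.23  0.31  1.63  0.    1.2  -0.07] g -1
[-147.   23.  250.] -> [0.03, 42.67, -55.01] [0.426, -0.0, -0.0]
[-147.   23.  150.] -> [10.03, 42.67, -55.01] [0.426, -0.0, -0.0]
```

Call:
servo_tool --series '[[[0,4,-5,0.05,0,0],[0,8,-10,0.09,0,0],[0,12,-15.5,0.13,0,0],[0,16,-20.5,0.17,0,0],[0,20,-26,0.21,0,0],[0,24,-31,0.25,0,0],[0,28,-36,0.29,0,0],[0,32,-41,0.33,0,0],[0,36,-46.5,0.37,0,0],[0,39.5,-51,0.4,0,0],[0,42.7,-55,0.426,0,0],[0,42.7,-55,0.426,0,0]]]' --gripper 6.8

```text
t: 2.6
ee_pos: [0.422, 0.1048, 0.2507]
tcp_rot: [0.503, 0.497, -0.502, 0.498]
force: [-0.1, -0.7, -0.8]
width: 0.0681
```

```bash
python3 mv.py -147 23 130 -147 23 75; python3 - <<'E'
from h import *
p,d=read_camera("wrist"); c,Rm,t=cam("wrist"); np.savez("wrist1.npz",p=p,d=d); cv2.imwrite("pics/w1.png",p[:,:,::-1])
print(-Rm.T@t,c["fx"],Rm)
E
```

```text
t 2.6 now chute [-146.2   26.5] z 250.7 F [-0.1 -0.7 -0.8] w 68.1 q [ 0.14 -0.07  2.06  0.    1.15  1.72] g -1
[-147.   23.  130.] -> [12.07, -0.1, 0.36] [0.006, -0.001, -0.001]
[-147.   23.   75.] -> [17.57, -0.1, 0.36] [0.006, -0.001, -0.001]
[0.50616709 0.10303106 0.374572  ] 409.2283575314149 [[-1.21988544e-02 -9.99925399e-01 -6.19283352e-04]
 [-9.45332190e-01  1.13309831e-02  3.25912043e-01]
 [-3.25880712e-01  4.56118203e-03 -9.45399893e-01]]
```

View pics/w1.png

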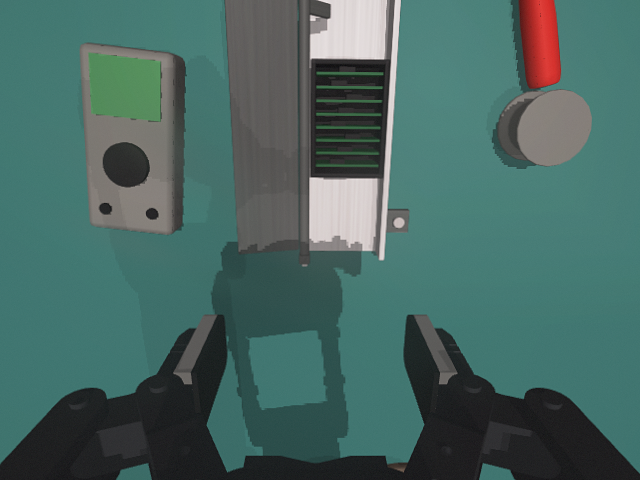

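```bash
python3 - <<'E'
from h import *
from fit2 import chute
q=np.load("q.npy"); c,Rm,t=cam("wrist"); z=np.load("wrist1.npz"); W=cloud(c,Rm,t,z["d"].astype(float))
M=np.array([[-200,34.5,46],[-200,-34.5,30],[-182,87.6,64],[-123.6,30,40],[-123.6,-30,40],[-33.6,30,40],[-33.6,-30,40]])
print(np.round(proj(c,Rm,t,chute(M,q))).tolist())
co,si=np.cos(q[2]),np.sin(q[2])
def loc(w): 
    d=w[...,:2]-q[:2]; return np.round(np.stack([co*d[...,0]+si*d[...,1],-si*d[...,0]+co*d[...,1],w[...,2]],-1)*1000,1)
for v,u in [(175,350),(180,350),(172,350),(170,350),(120,280),(120,240),(120,303),(150,316),(150,383),(150,395),(150,391)]: print(v,u,loc(W[v,u]))
F=W[300:400,170:470].reshape(-1,3); F=F[(F[:,2]>.1)&(F[:,2]<.35)]; L=loc(F); print("finger min z",L[:,2].min())
for s in (1,-1):
    k=L[(L[:,1]-26)*s>0]; k=k[k[:,2]<k[:,2].min()+8]; print(s,k.min(0),k.max(0),len(k))
E
```

```text
[[305.0, 269.0], [381.0, 262.0], [239.0, 257.0], [310.0, 180.0], [383.0, 181.0], [310.0, 62.0], [390.0, 62.0]]
175 350 [-119.    -2.6   40.7]
180 350 [-129.6   -5.8    4.9]
172 350 [-117.5   -3.    34.7]
170 350 [-117.5   -3.8   24.1]
120 280 [-75.4  52.4  56.4]
120 240 [-75.1  80.6  65.9]
120 303 [-75.4  35.2  54.2]
150 316 [-100.7   25.3   26.1]
150 383 [-98.8 -28.5  40.3]
150 395 [-103.1  -45.7    0.7]
150 391 [-103.3  -42.4   -0.8]
finger min z 238.3
1 [-157.2   59.3  238.3] [-134.6   72.   246.2] 316
-1 [-157.4  -20.   238.6] [-134.1   -7.7  246.5] 347
```

Call:
servo_tool --series '[[[4,-0.1,0.36,0.006,0,0],[8,-0.1,0.36,0.006,0,0],[12,-0.1,0.36,0.006,0,0],[15,-0.1,0.36,0.006,0,0],[17,-0.1,0.36,0.006,0,0],[18,-0.1,0.36,0.006,0,0],[19,-0.1,0.36,0.006,0,0],[20,-0.1,0.36,0.006,0,0],[20.7,-0.1,0.36,0.006,0,0],[21.3,-0.1,0.36,0.006,0,0],[21.3,-0.1,0.36,0.006,0,0],[21.3,-0.1,0.36,0.006,0,0]]]'

```text
t: 4.15
ee_pos: [0.4214, 0.1007, 0.0376]
tcp_rot: [0.505, 0.495, -0.504, 0.496]
force: [1.0, 2.7, 0.7]
width: 0.0684
```

```bash
python3 mv.py -125 23 37 5 23 37; python3 - <<'E'
from h import *
a,_=read_camera("wrist"); b,d=read_camera("side"); np.savez("side2.npz",d=d,p=b)
b=cv2.resize(b[220:340,250:410],(640,480),interpolation=cv2.INTER_CUBIC); a=cv2.resize(a,(400,300)); 
cv2.imwrite("pics/w2.png",np.vstack([b,np.pad(a,((0,0),(0,240),(0,0)))])[:,:,::-1][:600+180][::1])
im=cv2.imread("pics/w2.png"); cv2.imwrite("pics/w2.png",cv2.resize(im,None,fx=.76,fy=.76))
E
```

```text
t 4.15 now chute [-146.8   22.4] z 37.6 F [1.  2.7 0.7] w 68.4 q [0.13 0.29 2.19 0.   0.65 1.72] g -1
[-125.   23.   37.] -> [0.06, 2.18, -0.06] [-0.002, -0.001, -0.002]
[ 5. 23. 37.] -> [0.08, 15.18, -0.08] [-0.002, -0.001, -0.002]
```

View pics/w2.png

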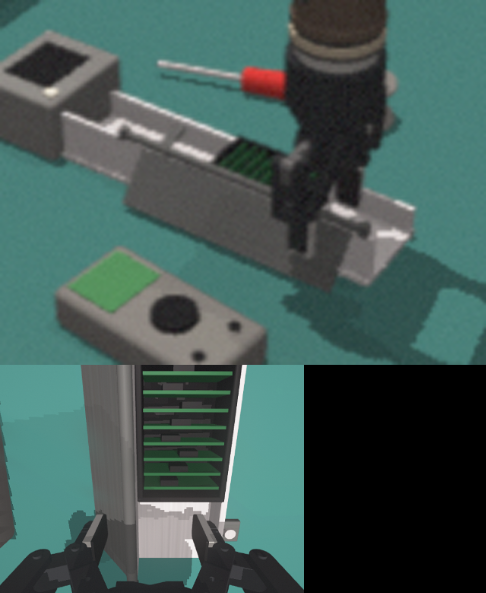

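```bash
python3 - <<'E'
from h import *
q=np.load("q.npy"); c,Rm,t=cam("side"); z=np.load("side2.npz"); W=cloud(c,Rm,t,z["d"].astype(float))
co,si=np.cos(q[2]),np.sin(q[2]); d=W[...,:2]-q[:2]
L=np.stack([co*d[...,0]+si*d[...,1],-si*d[...,0]+co*d[...,1],W[...,2]],-1)*1000
k=L[(L[...,0]>-110)&(L[...,0]<0)&(L[...,1]>42)&(L[...,1]<72)&(L[...,2]>10)]
f=np.polyfit(k[:,1],k[:,2],1); print(len(k),f,"gate q",.26-np.arctan(f[0]),"z at y56",np.polyval(f,56))
k=L[(abs(L[...,0])<9)&(L[...,1]<28)&(L[...,1]>0)&(L[...,2]>42)&(L[...,2]<75)]; print("tab",len(k),np.nanmedian(k,0),k[:,1].min() if len(k) else 0)
E
```

```text
751 [-1.21963965 98.73612699] gate q 1.1440299179012117 z at y56 30.436306596819733
tab 22 [ 3.77107416 19.68671949 57.44809894] 8.96522653799322
```

Call:
servo_tool --series '[[[0,0.7,-0.05,0,0,0],[0,1.2,-0.05,0,0,0],[0,1.6,-0.05,0,0,0],[0,2.1,-0.05,0,0,0],[0,2.7,-0.05,0,0,0],[0,3.4,-0.06,0,0,0],[0,4.1,-0.06,0,0,0],[0,4.8,-0.06,0,0,0],[0,5.5,-0.06,0,0,0],[0,6.2,-0.06,0,0,0],[0,6.8,-0.06,0,0,0],[0,7.2,-0.06,0,0,0]]]'

```text
t: 5.75
ee_pos: [0.4938, 0.1, 0.0378]
tcp_rot: [0.505, 0.495, -0.504, 0.496]
force: [-4.7, 2.6, 1.5]
width: 0.0679
```

```bash
python3 mv.py -5 23 37 5 23 37; python3 - <<'E'
from h import *
a,_=read_camera("wrist"); cv2.imwrite("pics/w3.png",cv2.resize(a,(480,360))[:,:,::-1])
E
```

```text
t 5.75 now chute [-74.4  22.9] z 37.8 F [-4.7  2.6  1.5] w 67.9 q [0.11 0.4  2.04 0.   0.71 1.7 ] g -1
[-5. 23. 37.] -> [0.09, 6.94, -0.02] [-0.001, -0.001, -0.002]
[ 5. 23. 37.] -> [0.1, 7.94, -0.03] [-0.001, -0.001, -0.002]
```

View pics/w3.png

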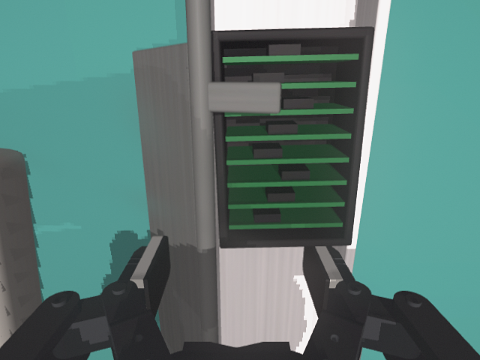

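Call:
servo_tool --series '[[[0.05,0.7,-0.01,0,0,0],[0.05,1.4,-0.01,0,0,0],[0.05,2.1,-0.02,0,0,0],[0.05,2.8,-0.02,0,0,0],[0.05,3.5,-0.02,0,0,0],[0.05,4.2,-0.02,0,0,0],[0.05,4.9,-0.02,0,0,0],[0.05,5.6,-0.02,0,0,0],[0.05,6.2,-0.02,0,0,0],[0.05,6.8,-0.03,0,0,0],[0.05,7.2,-0.03,0,0,0],[0.05,7.5,-0.03,0,0,0]]]'

```text
t: 7.3
ee_pos: [0.5693, 0.099, 0.0376]
tcp_rot: [0.505, 0.495, -0.504, 0.496]
force: [-3.8, 1.1, 2.8]
width: 0.068
```

```bash
python3 mv.py 5 23 37 10 23 37; python3 - <<'E'
from h import *
a,_=read_camera("wrist"); cv2.imwrite("pics/w4.png",cv2.resize(a,(480,360))[:,:,::-1])
E
```

```text
t 7.3 now chute [ 1.2 23.1] z 37.6 F [-3.8  1.1  2.8] w 68.0 q [0.1  0.5  1.86 0.   0.78 1.68] g -1
[ 5. 23. 37.] -> [0.06, 0.38, 0.01] [-0.002, -0.001, -0.002]
[10. 23. 37.] -> [0.07, 0.88, 0.01] [-0.002, -0.001, -0.002]
```

View pics/w4.png

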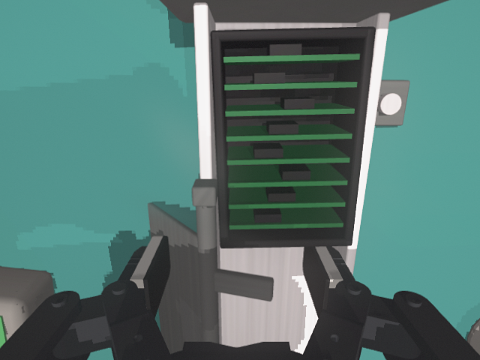

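Call:
servo_tool --series '[[[0,0.15,0,0,0,0],[0,0.3,0,0,0,0],[0,0.45,0,0,0,0],[0,0.45,0,0,0,0]]]'

```text
t: 7.85
ee_pos: [0.5747, 0.099, 0.0378]
tcp_rot: [0.506, 0.495, -0.503, 0.496]
force: [-3.3, 1.2, 1.3]
width: 0.0679
```

Call:
servo_tool --series '[[[0,0.1,0,0,0,0],[0,0.2,0,0,0,0],[0,0.25,0,0,0,0],[0,0.25,0,0,0,0]]]'

```text
t: 8.35
ee_pos: [0.5756, 0.0989, 0.0377]
tcp_rot: [0.505, 0.496, -0.504, 0.495]
force: [-7.7, 1.5, 4.7]
width: 0.068
```

Call:
servo_tool --series '[[[0,0.15,0,0,0,0],[0,0.3,0,0,0,0],[0,0.4,0,0,0,0],[0,0.4,0,0,0,0]]]'

```text
t: 8.85
ee_pos: [0.5758, 0.0989, 0.0377]
tcp_rot: [-0.503, -0.498, 0.507, -0.492]
force: [-11.7, 1.9, 10.4]
width: 0.068
```

```bash
python3 mv.py 5 23 37; python3 - <<'E'
from h import *
a,_=read_camera("wrist"); cv2.imwrite("pics/w5.png",cv2.resize(a,(480,360))[:,:,::-1])
E
```

```text
t 8.85 now chute [ 7.7 23.1] z 37.7 F [-11.7   1.9  10.4] w 68.0 q [0.09 0.52 1.84 0.   0.8  1.68] g -1
[ 5. 23. 37.] -> [0.07, -0.27, 0.01] [-0.003, -0.001, 0.009]
```

View pics/w5.png

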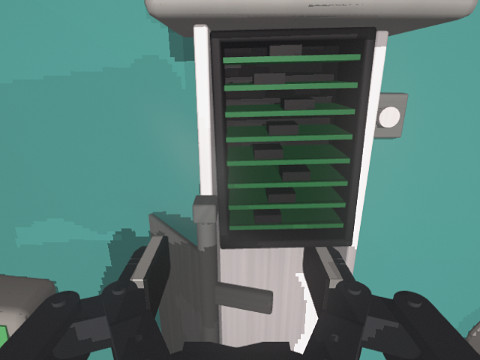

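Call:
servo_tool --series '[[[0,-0.2,0,0,0,0],[0,-0.4,0,0,0,0],[0,-0.4,0,0,0,0],[-0.6,-0.4,0,0,0,0],[-1.3,-0.4,0,0,0,0],[-2,-0.4,0,0,0,0],[-2.7,-0.4,0,0,0,0],[-3.5,-0.4,0,0,0,0],[-5,-0.4,0,0,0,0],[-8,-0.4,0,0,0,0],[-12,-0.4,0,0,0,0],[-16,-0.4,0,0,0,0]]]'

```text
t: 10.4
ee_pos: [0.5731, 0.0986, 0.1994]
tcp_rot: [-0.503, -0.498, 0.507, -0.493]
force: [1.0, 0.2, -0.8]
width: 0.068
```

Call:
servo_tool --series '[[[0,-5,0,0,0,0],[0,-10,0,0,0,0],[0,-15,0,0,0,0],[0,-18,0,0,0,0],[0,-18,0,0,0,0]]]'

```text
t: 11.02
ee_pos: [0.3912, 0.102, 0.2013]
tcp_rot: [-0.502, -0.498, 0.507, -0.493]
force: [0.2, -0.5, 0.5]
width: 0.0681
```

```bash
python3 - <<'E'
from h import *
s=state(); print(s["t"],s["force"],s["ee_pos"])
b,d=read_camera("side"); a,_=read_camera("wrist"); np.savez("side9.npz",d=d,p=b)
b=cv2.resize(b[210:350,230:417],(400,300),interpolation=cv2.INTER_CUBIC); a=cv2.resize(a,(400,300))
cv2.imwrite("pics/w9.png",np.hstack([b,a])[:,:,::-1])
q=np.load("q.npy"); c,Rm,t=cam("side"); W=cloud(c,Rm,t,d.astype(float))
co,si=np.cos(q[2]),np.sin(q[2]); d=W[...,:2]-q[:2]
L=np.stack([co*d[...,0]+si*d[...,1],-si*d[...,0]+co*d[...,1],W[...,2]],-1)*1000
k=L[(L[...,0]>-150)&(L[...,0]<0)&(L[...,1]>45)&(L[...,1]<82)&(L[...,2]>35)&(L[...,2]<80)]
f=np.polyfit(k[:,1],k[:,2],1); print(len(k),"gate q",.26-np.arctan(f[0]))
E
```

```text
11.025 [ 0.16310258 -0.46776302  0.4927945 ] [0.39115571 0.10200612 0.20134231]
417 gate q -0.0033095638134287286
```

View pics/w9.png

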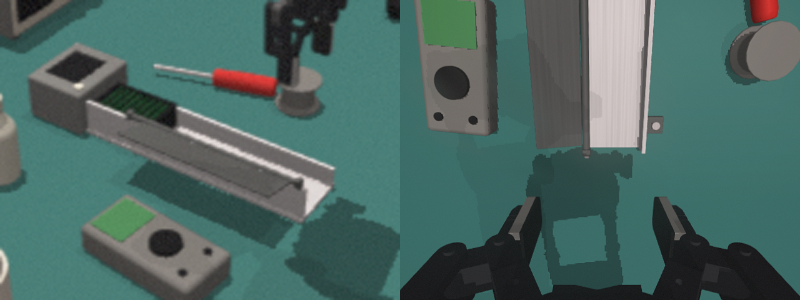

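```bash
python3 - <<'E'
from h import *
a,_=read_camera("top"); cv2.imwrite("pics/t9.png",cv2.resize(a[140:300,200:360],(560,560),interpolation=cv2.INTER_CUBIC)[:,:,::-1])
E
```

```text
(no output)
```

View pics/t9.png

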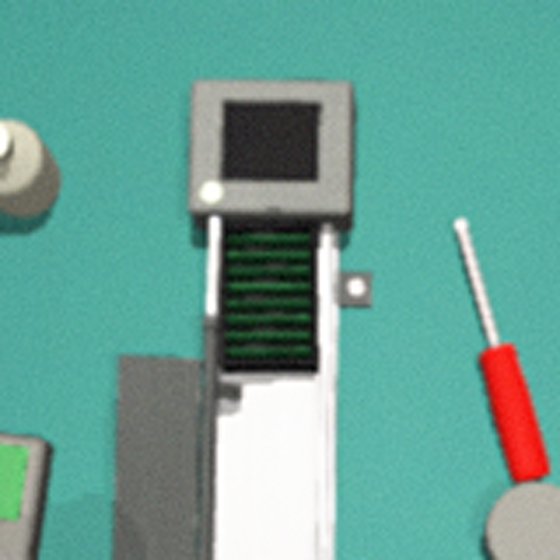

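The rack is against the tester, with no gap at row 228. The tab is shut behind it, at about (228,397), with the rack's rear edge at row 372.

```bash
python3 -c "
from plant import *
print(sign_off())"
```

```text
the job is handed in; nothing more can be done
None
```

The rack is fully home against the tester and the gate has sprung shut behind it. I handed the job in at about 11 s.

**How it was done:** One fingertip pressed the bar and held the gate at about 1.14 rad. The tab was then about 57 mm high, over the 40 mm rack top. The other finger pushed the rack under it to the tester, then I backed off about 3 mm and lifted clear.

**Final checks:**
- **Rack home:** It stopped dead as the push force rose to about 12 N, and the last top picture shows no gap at the tester.
- **Gate:** Measured at about 0.00 rad after release, with the tab behind the rack's rear edge.
- **Gate and rack:** The three wrist pictures taken during the push show the tab raised, never touching the rack. I did not check between those pictures.
- **Robot:** It is clear of everything, with the wrist force near zero.
- **Bystanders:** The meter, reel, screwdriver and flask look undisturbed. I did not check the mouse, mug and bin individually.

**Disagreement:** The top and wrist cameras differed by about 3–4 mm along the chute, so I found the end stop by contact force rather than by position.

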